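# Set the amber shield and line up the printed dental models

### The arm

A 6-joint arm with a two-finger parallel gripper is mounted at the origin on the work surface. World frame = base frame: x ahead of the robot, y to its left, z up, the work surface at z = 0. Lengths are in m, angles in degrees, forces in N, time in s.
With the tool pointing down it reaches from about 0.25 to 0.8 m from the base axis. Payload 8.5 kg.
Tool frame: the origin (TCP) lies between the finger pads; the fingertips stand 17 mm ahead of it and the grasp point (between the pads) lies 2 mm behind it; x points along the fingers, z is the direction in which the jaws open and shut, and the axes are right-handed (so a half turn about x gives the same grasp; the last joint's range is limited). The gripper opens to 85 mm and grips with 20 to 120 N. Pads are 22 mm wide; open, the fingers measure 114 mm over their backs; the gripper's body (76 mm by 85 mm) begins 54 mm behind the grasp point. The pads swing forward as they close: fully open they stand 13 mm farther back than shut.
Start: joints at [70.875, 13.648, -0.773, 75.585, 0, 90], TCP at [0.172, 0.496, 0.248] pointing down, gripper open.
Joint ranges: [-152.45, 152.45], [-59.26, 108.67], [-65.41, 83.53], [-104.44, 129.93], [-82.83, 76.93], [-180, 180]. Speed limits (degrees/s): [127.2, 127.2, 159.86, 180, 180, 180].

### API

Orientations are given as a 3x3 rotation matrix whose columns are the frame's x, y, z axes.
In Python, from bench import robot, viewer gives the robot as it stands.
- The arm moves only by the tool play_rows, never from a script. Its argument "commands" is a list of rows, each a list of 7 numbers: the turn, a rotation vector about the world's x, y, z in degrees, then the shift along the world's x, y, z in m, then the closure in counts, from 0 (fully open) to 255 (shut). A call has exactly 5 rows; each row is the pose to reach, as a shift and turn from the pose measured when the call began; what a row does not reach only later rows make up. A row lasts 1/12 s, in which the tool goes at most 41.7 mm and 7.16 degrees, less where a joint would pass 70% of its speed; a pose out of reach is approached as far as the arm can. A call with a gripper value outside its range is refused whole. The fingers move at their own pace and stop on an object; "grip_force" is the grip in N (left out, the last holds). Time passes only in rows, so rows that repeat a pose let the fingers close, or fill a call up. It gives the time, the measured TCP pose, the force and the opening at its end, in the units of the state.
- robot.get_obs(): the state, without advancing time (a new reading comes with each control period).
- viewer.capture(name): name is "side" or "top"; returns the picture (384x512x3 uint8, red, green, blue); there is no depth.
- viewer.get_calibration(name): a dict with "fx", "fy", "cx", "cy" (pixels), "k1" (the pictures are not rectified: a ray, as slopes to the right and down, at radius r is drawn at 1 + k1 r^2 times it, then the intrinsics apply), "position" and "orientation" of the camera in the world. Camera axes: x right, y up, looking along -z (the intrinsics and any distortion apply to the point x, -y, -z); pixel columns grow to the right and rows downward; lengths in m; the calibration is good to about 2 mm. A picture is of the moment at which its call begins. get_calibration takes no time and is no camera call.
- robot.job_done(): hands the job in, once; it reports no verdict.
The state is a dict: "time_s": time; "joints": joint angles; "dq": joint speeds; "effort": joint torques, N m; "position": TCP position; "orientation": TCP orientation; "ft_force": force on the tool from outside, world axes, zero at the start; "moment": the same for the moment, N m; "gripper_width": finger opening in m.
Only numpy, scipy, OpenCV 4.12 (cv2) and the standard library are available. Lean on these libraries where they do the work, as an engineer would, in place of code of your own. Each camera call takes 0.05 s, during which the arm holds its last target. There are 200 camera calls.

### The job

First raise the amber light shield of the resting station by its black grip until it stands at the green 60-degree mark. Then reach in under it and push the three dental models back into a straight row, each square and flush against the metal stop rail with a gap between neighbours, leaving the shield at its mark. Do not disturb the jar on the tray or the things lying around.

Things in the scene. Friction and masses are not known exactly. Their poses are not given: they have to be found in the camera images.
- station: white resting station, fixed to the table: tray 280 (its x) x 420 (its y) x 20 high; origin under the tray's centre, tray top at z=20, x pointing away from the robot (turned up to 0.25 rad). Round white dials (radius 52, centred on the hinge, ticks every 15 degrees, broad green mark at 60) at y=+-146. Behind the rail a grey bar 65 high at x=100 to 136.
- rail (a point): middle of the front face of the aluminium stop rail, at tray-top level (station x=62, y=0, z=20). The rail runs 262 along the station's y and stands 28 above the tray top. A model flush against it has its origin 24 in front of this face. Axes as the station's.
- shield (a joint): angle of the amber shield in rad: 0 = level (closed), grows as its front edge is raised, stop at 1.25; the green mark is at 60 degrees = 1.047. Stiff hinge: it stays where it is left.
- shield_hinge (a point): middle of the shield's hinge axis, along the station's y at station x=80, z=90. Turns with the shield: its -x axis points along the shield to the front edge. The shield is a see-through amber panel 272 wide (y), 5 thick (9 at its orange rim), reaching 201 from the hinge.
- shield_grip (a point): centre of the black grip at the middle of the shield's front edge: a barrel 20 in diameter and 30 long along y with flat ends, 234 from the hinge axis, on a stem 12 wide that leaves 23 free between barrel and panel edge. It can be pinched across its flat ends, fingers closing along y. Turns with the shield.
- model_pink: 3D-printed dental model: pink plinth 48 (its x) x 54 (its y) x 28 high with a low arch of off-white teeth on top, 37 high in all; loose, about 0.1 kg, on the tray. Origin at the centre of its underside; its x axis points roughly to the rail. The three stand side by side about 85 apart, in any order, at different distances from the rail and a little skewed.
- model_tan: 3D-printed dental model: tan plinth 48 (its x) x 54 (its y) x 28 high with a low arch of off-white teeth on top, 37 high in all; loose, about 0.1 kg, on the tray. Origin at the centre of its underside; its x axis points roughly to the rail. The three stand side by side about 85 apart, in any order, at different distances from the rail and a little skewed.
- model_grey: 3D-printed dental model: blue-grey plinth 48 (its x) x 54 (its y) x 28 high with a low arch of off-white teeth on top, 37 high in all; loose, about 0.1 kg, on the tray. Origin at the centre of its underside; its x axis points roughly to the rail. The three stand side by side about 85 apart, in any order, at different distances from the rail and a little skewed.
- resin_jar: small amber jar with a white cap, 38 across, 60 high, standing on the left end of the tray; leave it alone. Origin under its centre.
- spray: white spray bottle with a green label, 72 across, 210 high, on the table to the robot's right; leave alone. Origin under its centre.
- glove_box: lilac glove box 120 x 230 x 80 high, on the table to the left; leave alone. Origin under its centre.
- scraper: hand scraper 170 long lying on a black rubber mat to the left; leave alone.
- brush: blue-handled brush 130 long lying on the table on the robot's side of the station; leave alone.

How it is judged:
By the outcome, as a careful person would: the job done as asked, in the order asked, and still so for the second after the job is handed in, with the robot touching nothing.
It also fails if it takes over 56 s, if anything falls off the work surface, if the arm or the gripper's body presses on something with over 40 N, if the wrist force passes 120 N, or if a joint passes its speed limit or range.

## Working session

There is one attempt and no reset: what is moved stays moved. The work goes in short steps, Python scripts to look and compute and a tool call to move; the robot and the scene stay as the last step left them, time stands still between calls to the robot, and variables do not carry over. Pictures are saved under pics/ and viewed, about 8 in all and at most 12, crops included, and the job is handed in when it is done.

Besides the shell and the picture viewer there is one more tool, called after "Request:" by a JSON object that holds its "fn" and its "kwargs". play_rows: Moves the arm, as the interface text tells. Its arguments: {"type":"object","properties":{"commands":{"type":"array"},"grip_force":{"type":"number"}},"required":["commands"]}

```bash
ls; mkdir -p pics
python3 - <<'E'
from bench import robot, viewer
import cv2
for n in("side","top"):
    cv2.imwrite(f"pics/{n}0.png",cv2.resize(viewer.capture(n)[:,:,::-1],(800,600),interpolation=cv2.INTER_CUBIC)); print(viewer.get_calibration(n))
print(robot.get_obs())
E
```

```text
pics
{'fx': 351.83258258613597, 'fy': 351.83258258613597, 'cx': 256.38005188137964, 'cy': 189.22850387519748, 'k1': -0.11198322208097367, 'position': array([0.4428437 , 0.78632791, 0.76972958]), 'orientation': array([[-0.99610965,  0.0623907 , -0.06223321],
       [-0.08795175, -0.65994032,  0.74615231],
       [ 0.00548276,  0.74872303,  0.66286029]])}
{'fx': 437.3927100537671, 'fy': 437.3927100537671, 'cx': 254.44306703213712, 'cy': 183.443722304394, 'k1': -0.1194721849884058, 'position': array([0.39836843, 0.02150919, 1.68623014]), 'orientation': array([[-0.02381498,  0.99769609, -0.06352441],
       [-0.99970523, -0.02406671, -0.00320039],
       [-0.00472184,  0.06342947,  0.99797515]])}
{'time_s': 0.1, 'joints': array([ 7.08758384e+01,  1.36760892e+01, -8.13076705e-01,  7.55858604e+01,
        9.32939302e-06,  9.00024024e+01]), 'dq': array([ 0.00713693, -0.01892795,  0.10256416, -0.06734741, -0.0011816 ,
       -0.04370738]), 'effort': array([-3.18165612e-04, -5.39721501e+01,  3.46997488e+01,  1.34233289e-02,
       -8.93272613e-05,  3.63065524e-06]), 'position': array([0.17187612, 0.49567267, 0.24774846]), 'orientation': array([[-4.29152647e-04, -9.44797103e-01,  3.27655689e-01],
       [-1.23713374e-03,  3.27655970e-01,  9.44796293e-01],
       [-9.99999143e-01,  1.07923060e-07, -1.30945480e-03]]), 'ft_force': array([ 0.52214492, -0.32835331, -0.6425636 ]), 'moment': array([-0.0445531 ,  0.01615903, -0.04956291]), 'gripper_width': 0.08544275627624418}
```

View pics/top0.png

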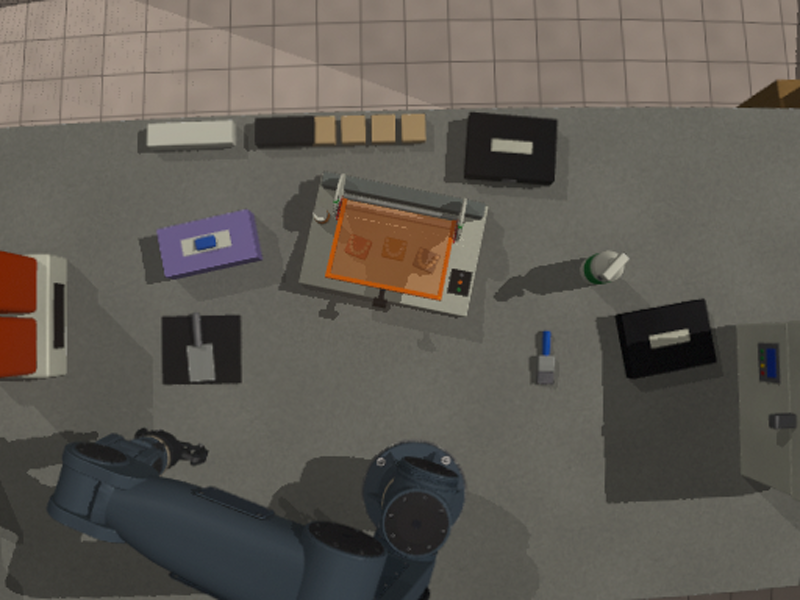

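View pics/side0.png

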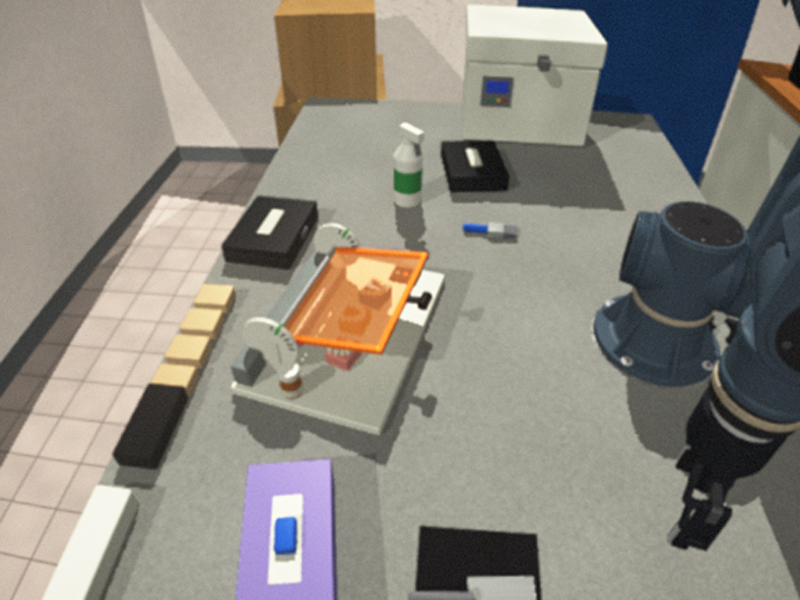

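Top view: station at about (395,245), shield closed-ish, grip at (381,300), brush at (545,360). Side view: grip at (422,299), jar at (290,380). Zooming both crops for a fit.

Run:
```python
import cv2
from bench import viewer
for n,(x0,y0,w,h,s) in {"top":(188,106,132,100,6),"side":(145,135,145,145,4)}.items():
    im=viewer.capture(n)[:,:,::-1]; c=cv2.resize(im[y0:y0+h,x0:x0+w],None,fx=s,fy=s,interpolation=cv2.INTER_CUBIC)
    cv2.imwrite(f"pics/{n}1.png",c)
```

```text
(no output)
```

View pics/top1.png

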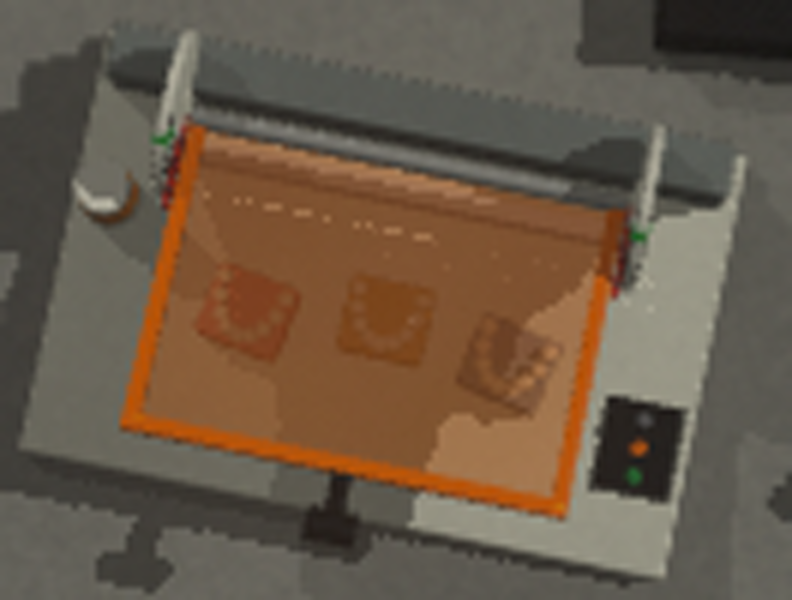

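View pics/side1.png

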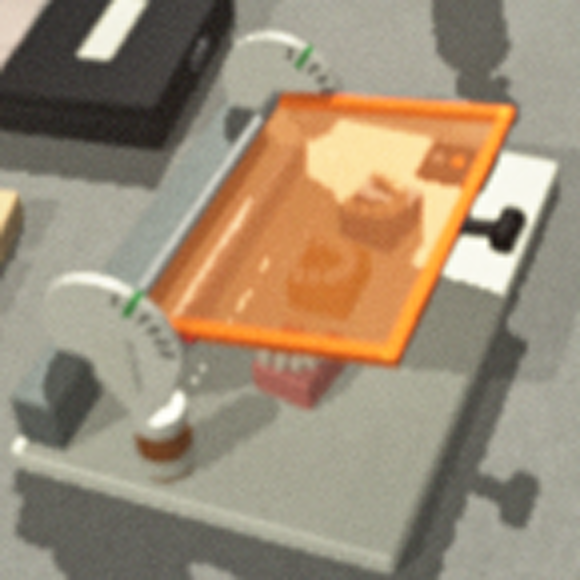

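```bash
cat > h.py <<'E'
import numpy as np, cv2
from bench import robot, viewer
from scipy.optimize import least_squares
def proj(n,P):
    c=viewer.get_calibration(n); p=(np.atleast_2d(P)-c["position"])@c["orientation"]
    u=p[:,0]/-p[:,2]; v=-p[:,1]/-p[:,2]; d=1+c["k1"]*(u*u+v*v)
    return np.c_[c["fx"]*u*d+c["cx"],c["fy"]*v*d+c["cy"]]
def back(n,px,z):
    "world point at height z seen at pixel"
    c=viewer.get_calibration(n)
    f=lambda q:(proj(n,[q[0],q[1],z])-px).ravel()
    return least_squares(f,[.55,0]).x
def st(q,P):
    P=np.atleast_2d(P)/1000.; c,s=np.cos(q[2]),np.sin(q[2])
    return np.c_[q[0]+c*P[:,0]-s*P[:,1],q[1]+s*P[:,0]+c*P[:,1],P[:,2]]
def sh(a,r,y,h=0): # shield point r from hinge, h above
    return [80-r*np.cos(a)+h*np.sin(a),y,90+r*np.sin(a)+h*np.cos(a)]
def crop(p,x0,y0,s): return (np.array(p,float)+.5)/s-.5+[x0,y0]
def full(p): return (np.array(p,float)+.5)/1.5625-.5
E
python3 - <<'E'
from h import *
T=lambda *p:crop(p,188,106,6); S=lambda *p:crop(p,145,135,4)
obs=[("top",T(20,448),lambda a:[-140,210,20]),("top",T(664,575),lambda a:[-140,-210,20]),("top",T(742,157),lambda a:[140,-210,20]),
("side",S(392,556),lambda a:[-140,210,20]),("side",S(18,447),lambda a:[140,210,20]),("side",S(557,158),lambda a:[-140,-210,20]),
("top",T(331,525),lambda a:sh(a,234,0)),("side",S(509,230),lambda a:sh(a,234,0)),
("top",T(122,428),lambda a:sh(a,201,136)),("top",T(566,517),lambda a:sh(a,201,-136)),
("side",S(403,362),lambda a:sh(a,201,136)),("side",S(515,105),lambda a:sh(a,201,-136))]
f=lambda q:np.ravel([proj(n,st(q,g(q[3])))[0]-p for n,p,g in obs])
r=least_squares(f,[.55,0,-.2,.1],loss="soft_l1"); print(r.x,np.round(f(r.x).reshape(-1,2),1).tolist())
q=r.x[:3]; c,s=np.cos(q[2]),np.sin(q[2])
for n,P in dict(pink=[(230,262),(300,290),(273,360),(196,330)],tan=[(350,274),(435,285),(424,366),(338,350)],grey=[(492,312),(563,345),(530,414),(458,376)]).items():
    w=np.array([back("top",T(*p),.046) for p in P])
    l=(w-q[:2])@np.array([[c,-s],[s,c]])*1000
    e=[l[1]-l[0],l[2]-l[3]]; print(n,l.mean(0).round(1),[np.degrees(np.arctan2(v[0],-v[1])).round(1) for v in e],l.round().tolist())
for g in np.arange(-.1,1.1,.2617): pass
print("grip",st(q,sh(r.x[3],234,0)),"hinge",st(q,[80,0,90]),"gripend",st(q,sh(1.047,234,0)))
E
```

```text
[ 0.60938596  0.03428572 -0.22024118  0.15389997] [[0.0, 1.0], [0.5, 1.3], [1.1, -0.3], [0.3, 0.6], [-2.6, 0.7], [0.1, 0.6], [0.5, 0.7], [-0.6, -0.6], [0.1, 0.6], [0.4, 0.5], [-1.6, -0.2], [-0.3, 1.4]]
pink [-24.   82.1] [np.float64(-10.7), np.float64(-10.1)] [[4.0, 100.0], [-5.0, 54.0], [-52.0, 62.0], [-43.0, 113.0]]
tan [-12.4  -3.5] [np.float64(3.8), np.float64(0.6)] [[11.0, 25.0], [14.0, -29.0], [-37.0, -32.0], [-38.0, 23.0]]
grey [-23.9 -85.2] [np.float64(-13.8), np.float64(-16.7)] [[5.0, -68.0], [-7.0, -115.0], [-54.0, -103.0], [-39.0, -54.0]]
grip [[0.46180476 0.06732512 0.1258706 ]] hinge [[0.68745354 0.01680852 0.09      ]] gripend [[0.57324064 0.04237767 0.29262683]]
```

```bash
cat >> h.py <<'E'
Q=np.array([0.6094,0.0343,-0.2202])
from scipy.spatial.transform import Rotation as R
def plan(Pst,pitch,rel_tcp=0.,o=None,yaw=0):
    "TCP (or point rel_tcp ahead, mm) at station pt Pst mm, tool pitched deg below horizontal -> rotvec deg, shift m"
    o=o or robot.get_obs(); t=np.radians(pitch)
    d=R.from_euler("z",Q[2]+np.radians(yaw)).apply([np.cos(t),0,-np.sin(t)]); z=R.from_euler("z",Q[2]+np.radians(yaw)).apply([0,1,0])
    M=np.c_[d,np.cross(z,d),z]
    rv=np.degrees((R.from_matrix(M)*R.from_matrix(o["orientation"]).inv()).as_rotvec())
    return rv.round(2),(st(Q,Pst)[0]-d*rel_tcp/1000-o["position"]).round(4)
def show():
    o=robot.get_obs(); l=(o["position"]-[*Q[:2],0])@np.array(R.from_euler("z",Q[2]).as_matrix())*1000
    d=o["orientation"][:,0]; print("t",o["time_s"],"st",l.round(1),"pitch",np.degrees(np.arcsin(-d[2])).round(1),"yaw",np.degrees(np.arctan2(d[1],d[0])-Q[2]).round(1),"J",o["joints"].round(0),"F",o["ft_force"].round(1),"w",round(o["gripper_width"]*1000,1))
E
python3 - <<'E'
from h import *
show(); print(plan(sh(.154,234,0),45,80)); print(plan(sh(.154,234,0),45,0))
E
```

```text
t 0.2 st [-527.7  354.8  247.9] pitch 89.9 yaw -96.4 J [71. 14. -1. 76. -0. 90.] F [-0.1  0.2  0.2] w 85.8
(array([-12.27, -43.32,   6.19]), array([ 0.2347, -0.4161, -0.0654]))
(array([-12.27, -43.32,   6.19]), array([ 0.2899, -0.4285, -0.122 ]))
```

Request:
{"fn": "play_rows", "kwargs": {"commands": [[-1,-3.6,0.5,0.02,-0.035,-0.005,0],[-2,-7.2,1,0.04,-0.07,-0.01,0],[-3,-10.8,1.5,0.06,-0.105,-0.015,0],[-4,-14.4,2,0.08,-0.14,-0.02,0],[-5,-18,2.5,0.1,-0.175,-0.025,0]]}}

```text
time_s: 0.62
position: [0.2726, 0.3191, 0.2227]
orientation: [[0.313, -0.907, 0.283], [-0.081, 0.272, 0.959], [-0.946, -0.323, 0.012]]
ft_force: [-0.1, 0.2, 0.6]
gripper_width: 0.0855
```

```bash
python3 -c "
from h import *
show(); print(plan(sh(.154,234,0),45,80))"
```

```text
t 0.6167 st [-390.9  204.4  222.7] pitch 71.1 yaw -1.9 J [ 62.   0. -23.  62. -18.  78.] F [-0.1  0.2  0.6] w 85.5
(array([ -7.2 , -25.15,   3.62]), array([ 0.1341, -0.2394, -0.0402]))
```

Request:
{"fn": "play_rows", "kwargs": {"commands": [[-1,-3.6,0.5,0.02,-0.035,-0.005,0],[-2,-7.2,1,0.04,-0.07,-0.01,0],[-3,-10.8,1.5,0.06,-0.105,-0.015,0],[-4,-14.4,2,0.08,-0.14,-0.022,0],[-5,-18,2.5,0.098,-0.175,-0.028,0]]}}

```text
time_s: 1.03
position: [0.3711, 0.1426, 0.1948]
orientation: [[0.596, -0.767, 0.237], [-0.138, 0.192, 0.972], [-0.791, -0.612, 0.009]]
ft_force: [1.0, 1.1, -0.5]
gripper_width: 0.0855
```

Request:
{"fn": "play_rows", "kwargs": {"commands": [[-1,-3.6,0.5,0.018,-0.033,-0.006,0],[-2.2,-7.2,1.1,0.036,-0.064,-0.012,0],[-2.2,-7.2,1.1,0.036,-0.064,-0.012,0],[-2.2,-7.2,1.1,0.036,-0.064,-0.012,0],[-2.2,-7.2,1.1,0.036,-0.064,-0.012,0]]}}

```text
time_s: 1.45
position: [0.407, 0.0785, 0.183]
orientation: [[0.693, -0.687, 0.219], [-0.155, 0.155, 0.976], [-0.705, -0.71, 0.0]]
ft_force: [-0.1, 0.7, 0.2]
gripper_width: 0.0855
```

```bash
python3 -c "
from h import *
show(); print(plan(sh(.154,234,0),45,0))
im=viewer.capture('side')[:,:,::-1]; cv2.imwrite('pics/s2.png',cv2.resize(im[120:300,150:390],None,fx=3.3,fy=3.3,interpolation=cv2.INTER_CUBIC))"
```

```text
t 1.45 st [-207.1   -1.1  183. ] pitch 44.8 yaw -0.0 J [ 31. -15. -58.  12. -29.  34.] F [-0.1  0.7  0.2] w 85.5
(array([0.02, 0.21, 0.03]), array([ 0.0548, -0.0111, -0.0571]))
```

View pics/s2.png

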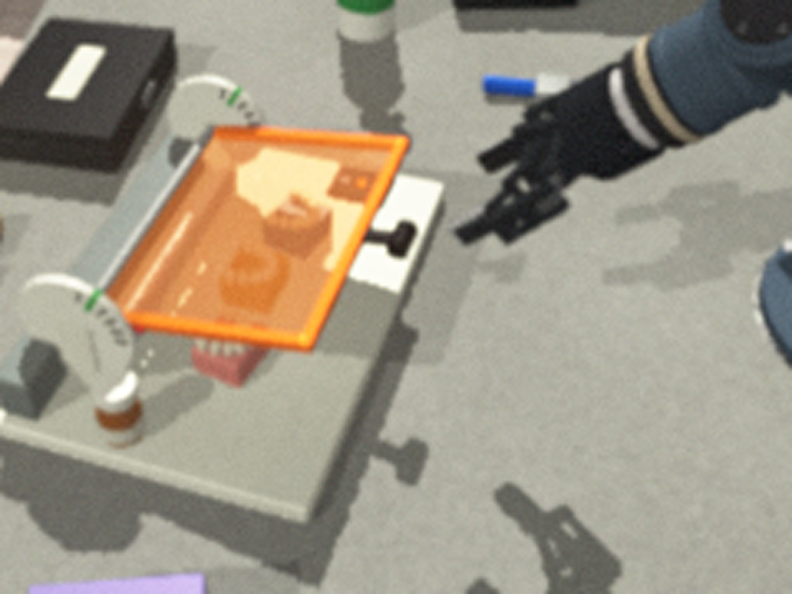

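Fingers (tips at (462,235) and (485,160)) straddle the barrel (402,238). Advancing and closing.

Request:
{"fn": "play_rows", "kwargs": {"commands": [[0,0,0,0.02,-0.004,-0.02,0],[0,0,0,0.04,-0.008,-0.04,0],[0,0,0,0.056,-0.011,-0.058,0],[0,0,0,0.056,-0.011,-0.058,0],[0,0,0,0.056,-0.011,-0.058,60]]}}

```text
time_s: 1.92
position: [0.4636, 0.0695, 0.1242]
orientation: [[0.691, -0.69, 0.216], [-0.154, 0.152, 0.976], [-0.707, -0.708, -0.001]]
ft_force: [-0.7, -0.1, -0.4]
gripper_width: 0.0754
```

Request:
{"fn": "play_rows", "kwargs": {"commands": [[0,0,0,0,0,0,255],[0,0,0,0,0,0,255],[0,0,0,0,0,0,255],[0,0,0,0,0,0,255],[0,0,0,0,0,0,255]], "grip_force": 50}}

```text
time_s: 2.33
position: [0.4631, 0.0693, 0.1247]
orientation: [[0.691, -0.689, 0.217], [-0.154, 0.152, 0.976], [-0.706, -0.708, -0.001]]
ft_force: [-4.8, -1.8, 2.5]
gripper_width: 0.0292
```

```bash
python3 -c "
from h import *
show()
for a in np.arange(.25,1.06,.1): print(round(a,2),st(Q,sh(a,234,0)).round(4)-st(Q,sh(.154,234,0)).round(4))
"
```

```text
t 2.3333 st [-150.4    2.2  124.7] pitch 44.9 yaw 0.0 J [ 23.  -2. -62.  -9. -25.  27.] F [-4.8 -1.8  2.5] w 29.2
0.25 [[ 0.0044 -0.001   0.022 ]]
0.35 [[ 0.0112 -0.0025  0.0443]]
0.45 [[ 0.0201 -0.0045  0.0659]]
0.55 [[ 0.031  -0.0069  0.0864]]
0.65 [[ 0.0439 -0.0098  0.1057]]
0.75 [[ 0.0586 -0.0131  0.1236]]
0.85 [[ 0.075  -0.0167  0.1399]]
0.95 [[ 0.0928 -0.0207  0.1544]]
1.05 [[ 0.112  -0.025   0.1671]]
```

Request:
{"fn": "play_rows", "kwargs": {"commands": [[0.6,2.8,0,0.002,-0.0005,0.0115,255],[1.25,5.6,0,0.0046,-0.001,0.0229,255],[1.9,8.4,0,0.0078,-0.0017,0.0341,255],[2.5,11.2,0,0.0115,-0.0026,0.0452,255],[3.1,14,0,0.0157,-0.0035,0.0561,255]]}}

```text
time_s: 2.75
position: [0.4789, 0.0656, 0.1823]
orientation: [[0.498, -0.839, 0.217], [-0.111, 0.187, 0.976], [-0.86, -0.511, -0.0]]
ft_force: [20.3, -3.2, -15.4]
gripper_width: 0.0293
```

```bash
cat >> h.py <<'E'
def arc(steps):
    "shift rows following the grip arc, from the current TCP"
    o=robot.get_obs(); l=(o["position"]-[*Q[:2],0])@R.from_euler("z",Q[2]).as_matrix()*1000
    a0=np.arctan2(l[2]-90,80-l[0]); r=np.hypot(l[2]-90,80-l[0]); print("a",a0.round(3),"r",r.round(1))
    for a in steps: print(a,(st(Q,sh(a,234,0))-st(Q,sh(a0,234,0)))[0].round(4),(np.degrees(a-a0)*np.array([.218,.976])).round(1))
E
python3 -c "
from h import *
show();arc(np.arange(.45,1.06,.05).round(3))"
```

```text
t 2.75 st [-134.2    2.1  182.3] pitch 59.3 yaw 0.1 J [ 16.  -5. -41.  27. -14.  25.] F [ 20.3  -3.2 -15.4] w 29.3
a 0.407 r 233.3
0.45 [ 0.0041 -0.0009  0.0091] [0.5 2.4]
0.5 [ 0.0093 -0.0021  0.0195] [1.2 5.2]
0.55 [ 0.015  -0.0034  0.0297] [1.8 8. ]
0.6 [ 0.0212 -0.0048  0.0395] [ 2.4 10.8]
0.65 [ 0.0279 -0.0062  0.049 ] [ 3.  13.6]
0.7 [ 0.035  -0.0078  0.0581] [ 3.7 16.4]
0.75 [ 0.0426 -0.0095  0.0669] [ 4.3 19.2]
0.8 [ 0.0506 -0.0113  0.0752] [ 4.9 22. ]
0.85 [ 0.059  -0.0132  0.0832] [ 5.5 24.8]
0.9 [ 0.0677 -0.0152  0.0907] [ 6.2 27.6]
0.95 [ 0.0769 -0.0172  0.0977] [ 6.8 30.4]
1.0 [ 0.0863 -0.0193  0.1043] [ 7.4 33.2]
1.05 [ 0.0961 -0.0215  0.1103] [ 8. 36.]
```

Request:
{"fn": "play_rows", "kwargs": {"commands": [[0.5,2.4,0,0.0041,-0.0009,0.0091,255],[1.2,5.2,0,0.0093,-0.0021,0.0195,255],[1.8,8,0,0.015,-0.0034,0.0297,255],[2.4,10.8,0,0.0212,-0.0048,0.0395,255],[3,13.6,0,0.0279,-0.0062,0.049,255]]}}

```text
time_s: 3.17
position: [0.5072, 0.0592, 0.2318]
orientation: [[0.28, -0.935, 0.218], [-0.063, 0.209, 0.976], [-0.958, -0.287, -0.0]]
ft_force: [14.4, -2.6, -18.8]
gripper_width: 0.0288
```

```bash
python3 -c "
from h import *
show();arc(np.arange(.7,1.1,.05).round(3))"
```

```text
t 3.1667 st [-105.1    1.9  231.8] pitch 73.3 yaw -0.0 J [ 10.   2. -20.  53.  -6.  22.] F [ 14.4  -2.6 -18.8] w 28.8
a 0.654 r 233.2
0.7 [ 0.0066 -0.0015  0.0085] [0.6 2.6]
0.75 [ 0.0142 -0.0032  0.0172] [1.2 5.4]
0.8 [ 0.0222 -0.005   0.0256] [1.8 8.2]
0.85 [ 0.0306 -0.0068  0.0335] [ 2.5 11. ]
0.9 [ 0.0393 -0.0088  0.041 ] [ 3.1 13.8]
0.95 [ 0.0485 -0.0108  0.0481] [ 3.7 16.6]
1.0 [ 0.0579 -0.013   0.0546] [ 4.3 19.4]
1.05 [ 0.0677 -0.0151  0.0607] [ 5.  22.2]
1.1 [ 0.0777 -0.0174  0.0663] [ 5.6 25. ]
```

Request:
{"fn": "play_rows", "kwargs": {"commands": [[0.6,2.6,0,0.0066,-0.0015,0.0085,255],[1.2,5.4,0,0.0142,-0.0032,0.0172,255],[1.8,8.2,0,0.0222,-0.005,0.0256,255],[2.5,11,0,0.0306,-0.0068,0.0335,255],[3.1,13.8,0,0.0393,-0.0088,0.041,255]]}}

```text
time_s: 3.58
position: [0.5464, 0.0502, 0.2726]
orientation: [[0.04, -0.975, 0.219], [-0.009, 0.218, 0.976], [-0.999, -0.041, -0.0]]
ft_force: [5.0, -1.3, -14.0]
gripper_width: 0.0292
```

```bash
python3 -c "
from h import *
show();arc(np.arange(.95,1.1,.05).round(3));arc([1.02,1.047])"
```

```text
t 3.5833 st [-64.9   1.7 272.6] pitch 87.6 yaw -0.4 J [ 6. 14.  3. 77. -1. 18.] F [  5.   -1.3 -14. ] w 29.2
a 0.9 r 233.1
0.95 [ 0.0091 -0.002   0.007 ] [0.6 2.8]
1.0 [ 0.0186 -0.0042  0.0136] [1.2 5.6]
1.05 [ 0.0283 -0.0063  0.0197] [1.9 8.4]
1.1 [ 0.0384 -0.0086  0.0252] [ 2.5 11.2]
a 0.9 r 233.1
1.02 [ 0.0224 -0.005   0.0161] [1.5 6.7]
1.047 [ 0.0277 -0.0062  0.0193] [1.8 8.2]
```

Request:
{"fn": "play_rows", "kwargs": {"commands": [[0.6,2.8,0,0.0091,-0.002,0.007,255],[1.2,5.6,0,0.0186,-0.0042,0.0136,255],[1.8,8.2,0,0.0277,-0.0062,0.0193,255],[1.8,8.2,0,0.0277,-0.0062,0.0193,255],[1.8,8.2,0,0.0277,-0.0062,0.0193,255]]}}

```text
time_s: 4.0
position: [0.5749, 0.0437, 0.2922]
orientation: [[-0.103, -0.97, 0.219], [0.022, 0.218, 0.976], [-0.994, 0.105, -0.001]]
ft_force: [0.0, -2.5, 0.5]
gripper_width: 0.0289
```

```bash
python3 -c "
from h import *
show();arc([1.047])
im=viewer.capture('side')[:,:,::-1]; cv2.imwrite('pics/s3.png',cv2.resize(im[100:280,140:340],None,fx=4,fy=3.3333,interpolation=cv2.INTER_CUBIC)) if 0 else cv2.imwrite('pics/s3.png',cv2.resize(im[110:258,140:338],None,fx=4,fy=4,interpolation=cv2.INTER_CUBIC))"
```

```text
t 4.0 st [-35.7   1.6 292.2] pitch 84.0 yaw 180.5 J [ 4. 23. 19. 92.  2. 16.] F [ 0.  -2.5  0.5] w 28.9
a 1.051 r 233.0
1.047 [-0.0008  0.0002 -0.0005] [-0.1 -0.2]
```

View pics/s3.png

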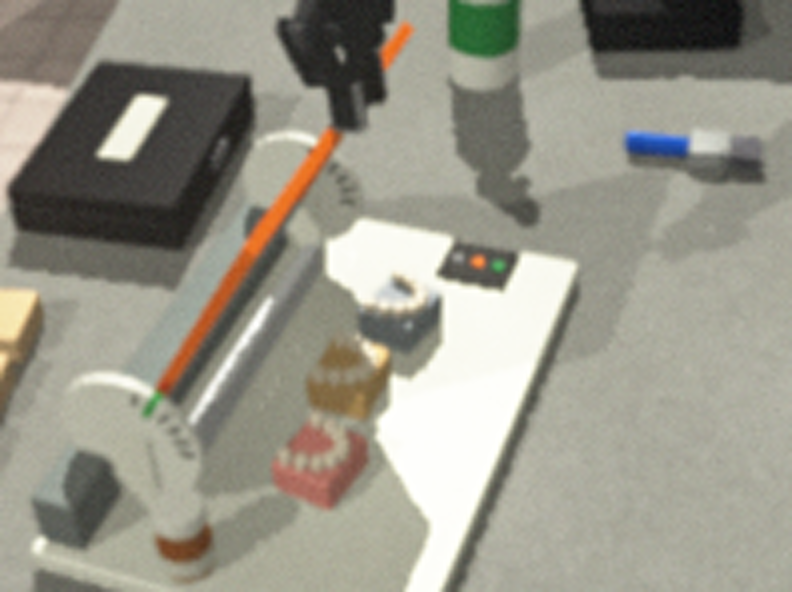

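```bash
python3 -c "
from h import *
for a in (1.0,1.03,1.047,1.07,1.1):
    P=[sh(a,201,136),sh(a,201,-136),sh(a,8,136),sh(a,8,-136),sh(a,52,136)]
    print(a,((proj('side',st(Q,P))-[140,110])*4).round().tolist())"
```

```text
1.0 [[263.0, 260.0], [418.0, 31.0], [142.0, 417.0], [299.0, 188.0], [166.0, 386.0]]
1.03 [[254.0, 254.0], [411.0, 26.0], [142.0, 417.0], [299.0, 188.0], [164.0, 384.0]]
1.047 [[249.0, 250.0], [407.0, 23.0], [142.0, 417.0], [299.0, 188.0], [163.0, 384.0]]
1.07 [[242.0, 246.0], [402.0, 20.0], [141.0, 417.0], [298.0, 187.0], [162.0, 383.0]]
1.1 [[233.0, 240.0], [395.0, 15.0], [141.0, 417.0], [298.0, 187.0], [160.0, 381.0]]
```

The shield's far front corner sits at (409,27) and the near edge meets the green mark at (153,405): consistent with 60° (predicted (407,23)). Releasing and backing off.

Request:
{"fn": "play_rows", "kwargs": {"commands": [[0,0,0,0,0,0,100],[0,0,0,0,0,0,40],[0,0,0,0,0,0,0],[0,0,0,0,0,0,0],[0,0,0,0.001,0,0.01,0]]}}

```text
time_s: 4.47
position: [0.575, 0.0439, 0.3012]
orientation: [[-0.104, -0.97, 0.219], [0.022, 0.218, 0.976], [-0.994, 0.106, -0.001]]
ft_force: [1.3, 0.2, -0.7]
gripper_width: 0.0849
```

Request:
{"fn": "play_rows", "kwargs": {"commands": [[0,0,0,0.002,0,0.02,0],[0,0,0,0.004,0,0.04,0],[0,0,0,0.006,0,0.06,0],[0,0,0,-0.03,0.005,0.075,0],[0,-5,0,-0.07,0.015,0.075,100]]}}

```text
time_s: 4.88
position: [0.5148, 0.0572, 0.3759]
orientation: [[-0.035, -0.975, 0.219], [0.021, 0.219, 0.976], [-0.999, 0.039, 0.013]]
ft_force: [0.7, 0.8, 2.3]
gripper_width: 0.0754
```

Request:
{"fn": "play_rows", "kwargs": {"commands": [[-1.5,-6.5,0,-0.04,0.01,0,190],[-3,-13,0,-0.08,0.02,0,190],[-4.5,-20,0,-0.12,0.03,-0.01,190],[-6,-26,0,-0.15,0.035,-0.03,190],[-7.5,-33,0,-0.15,0.035,-0.05,190]]}}

```text
time_s: 5.3
position: [0.3628, 0.092, 0.3281]
orientation: [[0.494, -0.843, 0.213], [-0.094, 0.192, 0.977], [-0.865, -0.502, 0.016]]
ft_force: [1.1, 1.7, 0.9]
gripper_width: 0.022
```

```bash
python3 -c "
from h import *
show()
im=viewer.capture('top')[:,:,::-1]; cv2.imwrite('pics/t4.png',cv2.resize(im[106:206,188:320],None,fx=6,fy=6,interpolation=cv2.INTER_CUBIC))
print(plan([-110,-5,32],35,17))"
```

```text
t 5.3 st [-253.2    2.4  328.1] pitch 59.8 yaw 1.8 J [ 28. -21. -28.  59. -19.  37.] F [1.1 1.7 0.9] w 22.0
(array([ -5.28, -25.13,  -0.43]), array([ 0.1379, -0.0298, -0.2649]))
```

View pics/t4.png

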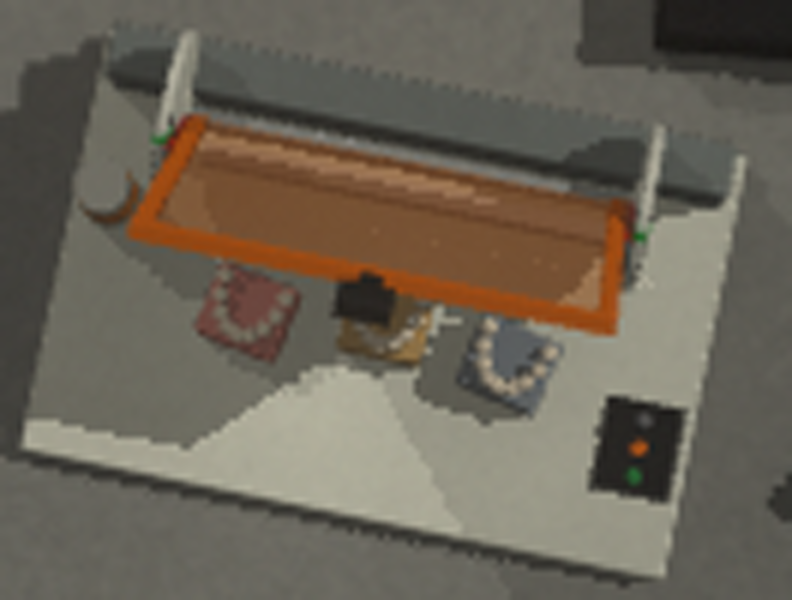

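Shield remains up (front corners (133,232), (615,332)); the models at (248,312), (385,325), (510,365) are undisturbed. Going to a pre-push pose before pink.

```bash
python3 -c "
from h import *
for p in ([-120,84,100],[-90,84,32],[10,84,32]): print(p,plan(p,35,17))"
```

```text
[-120, 84, 100] (array([ -5.28, -25.13,  -0.43]), array([ 0.1476,  0.0593, -0.1969]))
[-90, 84, 32] (array([ -5.28, -25.13,  -0.43]), array([ 0.1769,  0.0527, -0.2649]))
[10, 84, 32] (array([ -5.28, -25.13,  -0.43]), array([ 0.2745,  0.0309, -0.2649]))
```

Request:
{"fn": "play_rows", "kwargs": {"commands": [[-1.1,-5,-0.1,0.021,0.008,-0.028,190],[-2.1,-10,-0.2,0.042,0.017,-0.056,190],[-3.2,-15,-0.3,0.063,0.025,-0.084,190],[-4.2,-20,-0.4,0.084,0.034,-0.112,190],[-5.3,-25.1,-0.4,0.105,0.042,-0.14,190]]}}

```text
time_s: 5.77
position: [0.4359, 0.122, 0.1942]
orientation: [[0.753, -0.622, 0.214], [-0.166, 0.135, 0.977], [-0.637, -0.771, -0.001]]
ft_force: [1.2, 1.2, -0.8]
gripper_width: 0.0214
```

```bash
python3 -c "
from h import *
show()
for p in ([-120,84,100],[-90,84,32]): print(p,plan(p,35,17))"
```

```text
t 5.7667 st [-188.5   47.7  194.2] pitch 39.5 yaw 0.2 J [ 38. -10. -57.   6. -36.  38.] F [ 1.2  1.2 -0.8] w 21.4
[-120, 84, 100] (array([-0.9 , -4.45, -0.25]), array([ 0.0612,  0.0235, -0.0845]))
[-90, 84, 32] (array([-0.9 , -4.45, -0.25]), array([ 0.0904,  0.0169, -0.1525]))
```

Request:
{"fn": "play_rows", "kwargs": {"commands": [[-0.4,-2,0,0.02,0.008,-0.03,190],[-0.9,-4.4,-0.2,0.04,0.016,-0.06,190],[-0.9,-4.4,-0.2,0.061,0.022,-0.09,190],[-0.9,-4.4,-0.2,0.076,0.02,-0.12,190],[-0.9,-4.4,-0.2,0.0904,0.017,-0.15,190]]}}

```text
time_s: 6.18
position: [0.5281, 0.1465, 0.0572]
orientation: [[0.796, -0.564, 0.221], [-0.181, 0.127, 0.975], [-0.578, -0.816, -0.002]]
ft_force: [1.8, 2.4, -0.3]
gripper_width: 0.0218
```

```bash
python3 -c "
from h import *
show()
for p in ([-90,84,32],[10,84,32]): print(p,plan(p,35,17))
im=viewer.capture('side')[:,:,::-1]; cv2.imwrite('pics/s5.png',cv2.resize(im[110:258,140:338],None,fx=4,fy=4,interpolation=cv2.INTER_CUBIC))"
```

```text
t 6.1833 st [-103.9   91.7   57.2] pitch 35.3 yaw -0.2 J [ 34.  24. -65. -43. -36.  31.] F [ 1.8  2.4 -0.3] w 21.8
[-90, 84, 32] (array([ 0.02, -0.32,  0.17]), array([-0.0017, -0.0075, -0.0155]))
[10, 84, 32] (array([ 0.02, -0.32,  0.17]), array([ 0.0958, -0.0293, -0.0155]))
```

View pics/s5.png

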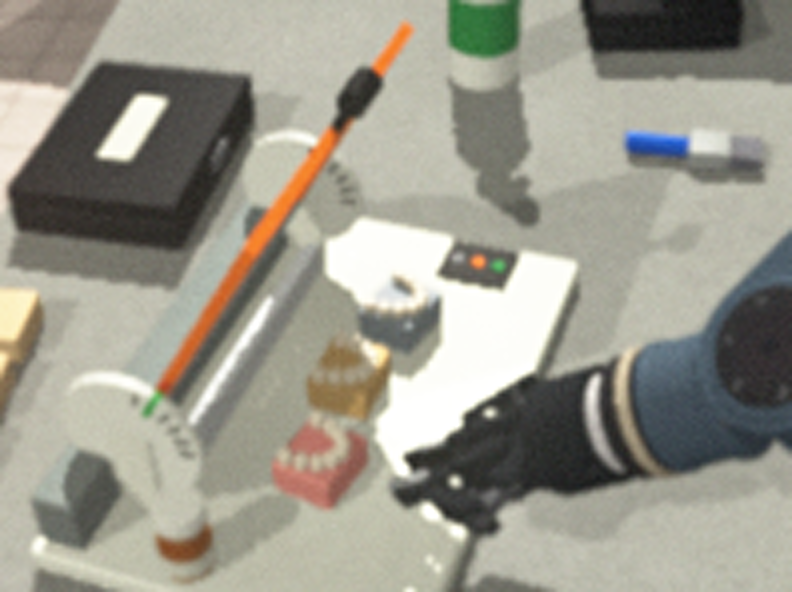

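Fingers at (410,490) are in front of pink (320,470), shield on its mark; joint 3 is near its limit, so I'll steepen to 45° for the push.

```bash
python3 -c "
from h import *
for p in ([-80,84,31],[-30,84,31],[0,84,31]): print(p,plan(p,45,17))"
```

```text
[-80, 84, 31] (array([2.8 , 8.48, 0.1 ]), array([ 0.0093, -0.0094, -0.0008]))
[-30, 84, 31] (array([2.8 , 8.48, 0.1 ]), array([ 0.0581, -0.0203, -0.0008]))
[0, 84, 31] (array([2.8 , 8.48, 0.1 ]), array([ 0.0873, -0.0269, -0.0008]))
```

Request:
{"fn": "play_rows", "kwargs": {"commands": [[1.4,4.2,0,0.005,-0.005,0,190],[2.8,8.5,0.1,0.009,-0.009,-0.001,190],[2.8,8.5,0.1,0.009,-0.009,-0.001,190],[2.8,8.5,0.1,0.009,-0.009,-0.001,190],[2.8,8.5,0.1,0.009,-0.009,-0.001,190]]}}

```text
time_s: 6.65
position: [0.5379, 0.1367, 0.0435]
orientation: [[0.692, -0.688, 0.219], [-0.154, 0.155, 0.976], [-0.706, -0.709, 0.001]]
ft_force: [-0.6, 0.3, 0.2]
gripper_width: 0.0215
```

```bash
python3 -c "
from h import *
show()
for p in ([-80,84,31],[-30,84,31],[0,84,31]): print(p,plan(p,45,17))"
```

```text
t 6.65 st [-92.2  84.3  43.5] pitch 44.9 yaw 0.0 J [ 28.  19. -58. -24. -28.  31.] F [-0.6  0.3  0.2] w 21.5
[-80, 84, 31] (array([-0.03,  0.14,  0.02]), array([ 0.0001, -0.0003, -0.0005]))
[-30, 84, 31] (array([-0.03,  0.14,  0.02]), array([ 0.0488, -0.0113, -0.0005]))
[0, 84, 31] (array([-0.03,  0.14,  0.02]), array([ 0.0781, -0.0178, -0.0005]))
```

Request:
{"fn": "play_rows", "kwargs": {"commands": [[0,0,0,0.0098,-0.0022,0,190],[0,0,0,0.0195,-0.0044,0,190],[0,0,0,0.0293,-0.0066,0,190],[0,0,0,0.039,-0.0088,0,190],[0,0,0,0.0488,-0.011,0,190]]}}

```text
time_s: 7.07
position: [0.5878, 0.1255, 0.0435]
orientation: [[0.692, -0.688, 0.219], [-0.154, 0.155, 0.976], [-0.705, -0.709, 0.001]]
ft_force: [-0.6, 0.4, 1.2]
gripper_width: 0.0221
```

Request:
{"fn": "play_rows", "kwargs": {"commands": [[0,0,0,0.0055,-0.0012,0,190],[0,0,0,0.011,-0.0025,0,190],[0,0,0,0.0165,-0.0037,0,190],[0,0,0,0.022,-0.005,0,190],[0,0,0,0.0275,-0.0062,0,190]]}}

```text
time_s: 7.48
position: [0.6157, 0.1192, 0.0434]
orientation: [[0.692, -0.688, 0.219], [-0.154, 0.155, 0.976], [-0.705, -0.709, 0.001]]
ft_force: [-1.5, 0.1, 0.8]
gripper_width: 0.0212
```

```bash
python3 -c "
from h import *
show(); print(plan([6,84,31],45,17))"
```

```text
t 7.4833 st [-12.4  84.2  43.4] pitch 44.9 yaw 0.0 J [ 22.  22. -51. -22. -23.  26.] F [-1.5  0.1  0.8] w 21.2
(array([-0.03,  0.14,  0.01]), array([ 0.0062, -0.0016, -0.0004]))
```

Request:
{"fn": "play_rows", "kwargs": {"commands": [[0,0,0,0.002,-0.0005,0,190],[0,0,0,0.004,-0.0009,0,190],[0,0,0,0.005,-0.0011,0,190],[0,0,0,0.006,-0.0013,0,190],[0,0,0,0.007,-0.0015,0,190]]}}

```text
time_s: 7.9
position: [0.6225, 0.1177, 0.0434]
orientation: [[0.692, -0.688, 0.218], [-0.154, 0.155, 0.976], [-0.706, -0.709, 0.001]]
ft_force: [-1.2, 0.1, 1.0]
gripper_width: 0.0219
```

Request:
{"fn": "play_rows", "kwargs": {"commands": [[0,0,0,0.001,-0.0002,0,190],[0,0,0,0.002,-0.0004,0,190],[0,0,0,0.002,-0.0004,0,190],[0,0,0,0.003,-0.0007,0,190],[0,0,0,0.003,-0.0007,0,190]]}}

```text
time_s: 8.32
position: [0.6242, 0.1173, 0.0431]
orientation: [[0.691, -0.69, 0.217], [-0.153, 0.154, 0.976], [-0.707, -0.708, 0.001]]
ft_force: [-14.3, 4.7, 10.9]
gripper_width: 0.0218
```

```bash
python3 -c "
from h import *
show()"
```

```text
t 8.3167 st [-3.7 84.3 43.1] pitch 45.0 yaw 0.1 J [ 21.  23. -50. -22. -23.  25.] F [-14.3   4.7  10.9] w 21.8
```

Request:
{"fn": "play_rows", "kwargs": {"commands": [[0,0,0,-0.005,0.001,0,190],[0,0,0,-0.02,0.0045,0,190],[0,0,0,-0.04,0.009,0,190],[0,0,0,-0.06,0.0135,0,190],[0,0,0,-0.074,0.0165,0,190]]}}

```text
time_s: 8.73
position: [0.5485, 0.1337, 0.0427]
orientation: [[0.69, -0.69, 0.217], [-0.154, 0.153, 0.976], [-0.707, -0.707, -0.0]]
ft_force: [-0.8, 0.0, -1.1]
gripper_width: 0.0217
```

Request:
{"fn": "play_rows", "kwargs": {"commands": [[0,0,0,-0.005,-0.0215,0,190],[0,0,0,-0.01,-0.043,0,190],[0,0,0,-0.0144,-0.0645,0,190],[0,0,0,-0.0192,-0.0859,0,190],[0,0,0,-0.0192,-0.0859,0,190]]}}

```text
time_s: 9.15
position: [0.5274, 0.0452, 0.0421]
orientation: [[0.688, -0.691, 0.219], [-0.156, 0.154, 0.976], [-0.708, -0.706, -0.002]]
ft_force: [-0.5, -0.0, -1.6]
gripper_width: 0.022
```

```bash
python3 -c "
from h import *
show(); print(plan([-20,-4,31],45,17),plan([4,-4,31],45,17))"
```

```text
t 9.15 st [-82.4  -7.3  42.1] pitch 45.1 yaw -0.1 J [ 15.  17. -65. -34. -19.  21.] F [-0.5 -0.  -1.6] w 22.0
(array([ 0.08, -0.12,  0.03]), array([ 0.0499, -0.0078,  0.0009])) (array([ 0.08, -0.12,  0.03]), array([ 0.0733, -0.013 ,  0.0009]))
```

Request:
{"fn": "play_rows", "kwargs": {"commands": [[0,0,0,0.01,0.0008,0.001,190],[0,0,0,0.02,-0.0011,0.001,190],[0,0,0,0.03,-0.0033,0.001,190],[0,0,0,0.04,-0.0056,0.001,190],[0,0,0,0.05,-0.0078,0.001,190]]}}

```text
time_s: 9.57
position: [0.5792, 0.0378, 0.0435]
orientation: [[0.689, -0.691, 0.218], [-0.155, 0.153, 0.976], [-0.708, -0.706, -0.001]]
ft_force: [-2.0, 1.2, 1.5]
gripper_width: 0.0217
```

Request:
{"fn": "play_rows", "kwargs": {"commands": [[0,0,0,0.005,-0.0011,0,190],[0,0,0,0.01,-0.0022,0,190],[0,0,0,0.015,-0.0033,0,190],[0,0,0,0.02,-0.0045,0,190],[0,0,0,0.024,-0.0054,0,190]]}}

```text
time_s: 9.98
position: [0.6035, 0.0323, 0.0433]
orientation: [[0.689, -0.691, 0.218], [-0.155, 0.153, 0.976], [-0.708, -0.706, -0.001]]
ft_force: [-0.6, 0.2, -0.2]
gripper_width: 0.0218
```

```bash
python3 -c "
from h import *
show(); print(plan([9,-4,31],45,17))"
```

```text
t 9.9833 st [-5.3 -3.2 43.3] pitch 45.1 yaw -0.1 J [ 11.  21. -56. -29. -16.  17.] F [-0.6  0.2 -0.2] w 21.8
(array([ 0.07, -0.09, -0.01]), array([ 0.002 , -0.0012, -0.0003]))
```

Request:
{"fn": "play_rows", "kwargs": {"commands": [[0,0,0,0.001,-0.0002,0,190],[0,0,0,0.0015,-0.0003,0,190],[0,0,0,0.002,-0.0004,0,190],[0,0,0,0.0025,-0.0006,0,190],[0,0,0,0.003,-0.0007,0,190]]}}

```text
time_s: 10.4
position: [0.6048, 0.032, 0.0429]
orientation: [[0.688, -0.693, 0.217], [-0.154, 0.153, 0.976], [-0.709, -0.705, -0.002]]
ft_force: [-20.8, 7.2, 17.1]
gripper_width: 0.0217
```

Request:
{"fn": "play_rows", "kwargs": {"commands": [[0,0,0,-0.005,0.001,0,190],[0,0,0,-0.02,0.0045,0,190],[0,0,0,-0.04,0.009,0,190],[0.8,3,0,-0.055,0.0125,0.001,190],[1.5,6,0,-0.068,0.015,0.002,190]]}}

```text
time_s: 10.82
position: [0.5338, 0.0471, 0.0433]
orientation: [[0.605, -0.766, 0.216], [-0.134, 0.169, 0.976], [-0.785, -0.62, -0.0]]
ft_force: [-0.0, -0.1, -1.1]
gripper_width: 0.0217
```

```bash
python3 -c "
from h import *
show(); print(plan([-80,-82,31],55,17))"
```

```text
t 10.8167 st [-76.6  -4.1  43.3] pitch 51.7 yaw 0.1 J [ 13.  14. -57. -17. -16.  21.] F [-0.  -0.1 -1.1] w 21.7
(array([ 0.74,  3.23, -0.13]), array([-0.0299, -0.0732,  0.0016]))
```

Request:
{"fn": "play_rows", "kwargs": {"commands": [[0.7,3.2,0,-0.012,-0.012,0.002,190],[0.7,3.2,-0.1,-0.02,-0.035,0.002,190],[0.7,3.2,-0.1,-0.03,-0.06,0.002,190],[0.7,3.2,-0.1,-0.03,-0.073,0.002,190],[0.7,3.2,-0.1,-0.03,-0.073,0.002,190]]}}

```text
time_s: 11.23
position: [0.5029, -0.0279, 0.0454]
orientation: [[0.56, -0.799, 0.22], [-0.127, 0.18, 0.975], [-0.819, -0.574, -0.001]]
ft_force: [-0.1, -0.6, 0.4]
gripper_width: 0.0218
```

```bash
python3 -c "
from h import *
show(); print(plan([-30,-82,31],55,17),plan([-2,-82,31],55,17))"
```

```text
t 11.2333 st [-90.4 -84.   45.4] pitch 55.0 yaw -0.2 J [  2.  10. -59. -13.  -8.  12.] F [-0.1 -0.6  0.4] w 21.8
(array([0.07, 0.02, 0.1 ]), array([ 0.0498, -0.0092, -0.0004])) (array([0.07, 0.02, 0.1 ]), array([ 0.0771, -0.0153, -0.0004]))
```

Request:
{"fn": "play_rows", "kwargs": {"commands": [[0,0,0,0.01,-0.0005,0,190],[0,0,0,0.02,-0.0025,0,190],[0,0,0,0.03,-0.0047,0,190],[0,0,0,0.04,-0.007,0,190],[0,0,0,0.05,-0.0092,0,190]]}}

```text
time_s: 11.65
position: [0.5545, -0.0367, 0.0453]
orientation: [[0.56, -0.799, 0.219], [-0.127, 0.179, 0.976], [-0.819, -0.574, -0.001]]
ft_force: [-0.4, 1.3, 1.1]
gripper_width: 0.0218
```

Request:
{"fn": "play_rows", "kwargs": {"commands": [[0,0,0,0.0055,-0.0012,0,190],[0,0,0,0.011,-0.0025,0,190],[0,0,0,0.0165,-0.0037,0,190],[0,0,0,0.022,-0.005,0,190],[0,0,0,0.0275,-0.0062,0,190]]}}

```text
time_s: 12.07
position: [0.5823, -0.043, 0.0452]
orientation: [[0.56, -0.799, 0.219], [-0.127, 0.179, 0.976], [-0.819, -0.574, -0.001]]
ft_force: [-1.0, 0.3, 0.1]
gripper_width: 0.0216
```

```bash
python3 -c "
from h import *
show(); print(plan([5,-82,31],55,17))"
```

```text
t 12.0667 st [ -9.6 -81.3  45.2] pitch 55.0 yaw -0.1 J [ -1.  16. -50. -10.  -7.  10.] F [-1.   0.3  0.1] w 21.6
(array([0.07, 0.01, 0.04]), array([ 0.0045, -0.0017, -0.0003]))
```

Request:
{"fn": "play_rows", "kwargs": {"commands": [[0,0,0,0.0015,-0.0003,0,190],[0,0,0,0.003,-0.0007,0,190],[0,0,0,0.004,-0.0009,0,190],[0,0,0,0.005,-0.0011,0,190],[0,0,0,0.006,-0.0013,0,190]]}}

```text
time_s: 12.48
position: [0.588, -0.0442, 0.0451]
orientation: [[0.559, -0.799, 0.219], [-0.127, 0.179, 0.976], [-0.819, -0.574, -0.001]]
ft_force: [-6.2, 2.1, 4.2]
gripper_width: 0.0217
```

Request:
{"fn": "play_rows", "kwargs": {"commands": [[0,0,0,0.0005,-0.0001,0,190],[0,0,0,0.001,-0.0002,0,190],[0,0,0,0.0015,-0.0003,0,190],[0,0,0,0.002,-0.0004,0,190],[0,0,0,0.002,-0.0004,0,190]]}}

```text
time_s: 12.9
position: [0.5881, -0.0443, 0.0444]
orientation: [[0.557, -0.801, 0.219], [-0.126, 0.179, 0.976], [-0.821, -0.571, -0.001]]
ft_force: [-10.8, 3.0, 8.7]
gripper_width: 0.022
```

Request:
{"fn": "play_rows", "kwargs": {"commands": [[0,0,0,-0.005,0.001,0,190],[0,0,0,-0.02,0.0045,0,190],[0,0,0,-0.045,0.01,0,190],[0,0,0,-0.08,0.018,0.003,190],[0,0,0,-0.11,0.024,0.02,190]]}}

```text
time_s: 13.32
position: [0.4748, -0.0203, 0.0618]
orientation: [[0.553, -0.804, 0.219], [-0.126, 0.179, 0.976], [-0.823, -0.567, -0.003]]
ft_force: [-1.0, -0.3, -0.0]
gripper_width: 0.0215
```

Request:
{"fn": "play_rows", "kwargs": {"commands": [[0,0,0,-0.02,0,0.035,190],[0,4,0,-0.04,0,0.07,190],[0,8,0,-0.06,0,0.1,190],[0,12,0,-0.08,0,0.13,190],[0,16,0,-0.09,0,0.15,190]]}}

```text
time_s: 13.73
position: [0.398, -0.0202, 0.1896]
orientation: [[0.329, -0.92, 0.211], [-0.126, 0.179, 0.976], [-0.936, -0.348, -0.057]]
ft_force: [2.3, -0.5, -1.4]
gripper_width: 0.0215
```

```bash
python3 -c "
from h import *
show()
im=viewer.capture('side')[:,:,::-1]; cv2.imwrite('pics/s6.png',cv2.resize(im[140:250,145:295],None,fx=5.3,fy=5.3,interpolation=cv2.INTER_CUBIC))
im=viewer.capture('top')[:,:,::-1]; cv2.imwrite('pics/t6.png',cv2.resize(im[106:206,188:320],None,fx=6,fy=6,interpolation=cv2.INTER_CUBIC))
K=lambda P:((proj('side',st(Q,P))-[145,140])*5.3).round().tolist()
for y in (84,-4,-82): print([K([x,y+s*27,48])[0] for x in (62,14) for s in (1,-1)])
print('rail top',K([[62,131,48],[62,-131,48]]))
for a in (1.02,1.047,1.07): print(a,((proj('top',st(Q,[sh(a,201,136,4),sh(a,201,-136,4)]))-[188,106])*6).round().tolist(),K([sh(a,201,-136),sh(a,234,0)]))"
```

```text
t 13.7333 st [-194.4  -99.3  189.6] pitch 69.3 yaw -8.4 J [  3. -10. -39.  43.  -8.  13.] F [ 2.3 -0.5 -1.4] w 21.5
[[220.0, 432.0], [263.0, 364.0], [303.0, 453.0], [343.0, 384.0]]
[[289.0, 324.0], [327.0, 263.0], [368.0, 342.0], [404.0, 280.0]]
[[344.0, 238.0], [379.0, 183.0], [419.0, 254.0], [452.0, 198.0]]
rail top [[203.0, 459.0], [392.0, 162.0]]
1.02 [[127.0, 236.0], [615.0, 332.0]] [[521.0, -122.0], [460.0, -31.0]]
1.047 [[128.0, 227.0], [617.0, 323.0]] [[513.0, -128.0], [449.0, -39.0]]
1.07 [[129.0, 219.0], [619.0, 315.0]] [[506.0, -133.0], [439.0, -45.0]]
```

View pics/s6.png

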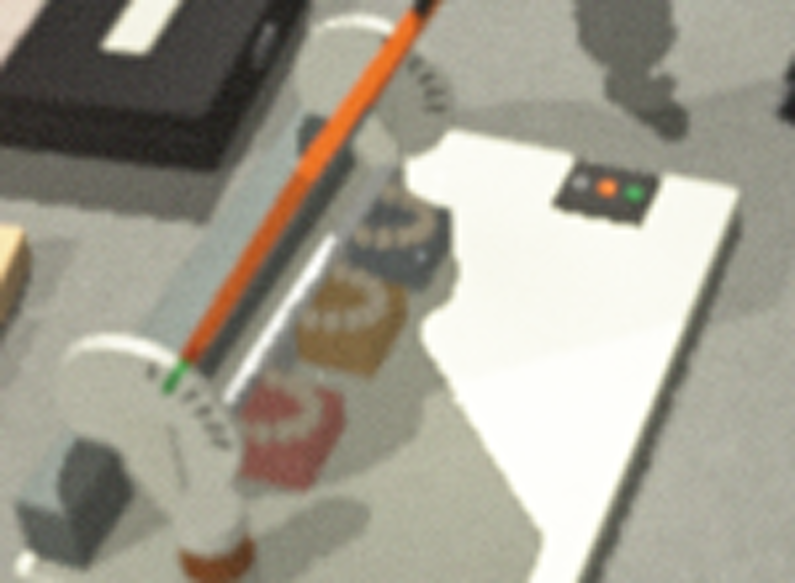

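View pics/t6.png

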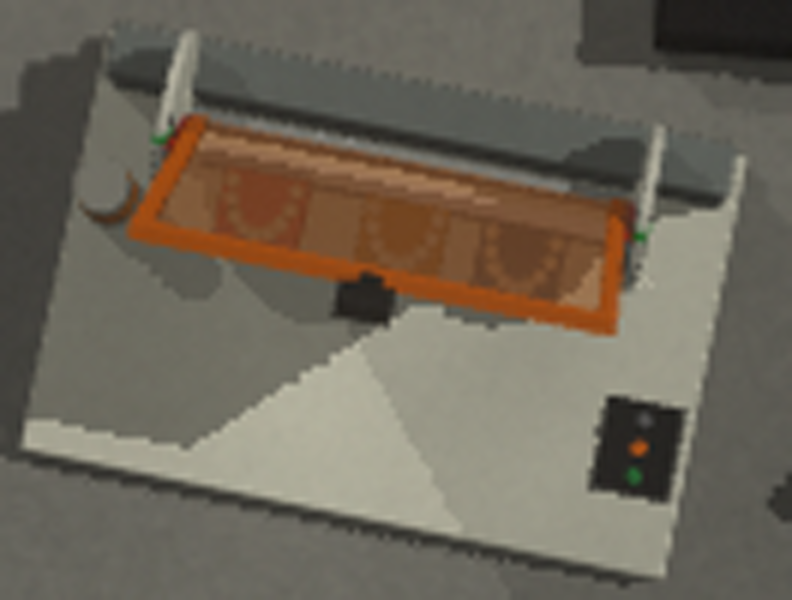

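```bash
python3 -c "
from h import *
im=np.mean([viewer.capture('side') for _ in range(8)],0)[:,:,::-1]
c=cv2.resize(im[168:236,185:237],None,fx=8.5,fy=8.5,interpolation=cv2.INTER_CUBIC); c=np.clip(c*1.5,0,255)
d=cv2.resize(im[115:225,150:235],None,fx=4,fy=5.25,interpolation=cv2.INTER_CUBIC)
c=c[:,:442]; d=cv2.resize(im[120:220,165:225],(346,578),interpolation=cv2.INTER_CUBIC)
cv2.imwrite('pics/s7.png',np.hstack([c[:578],np.clip(d,0,255)]))
K=lambda P:((proj('side',st(Q,P))-[185,168])*8.5).round().tolist()
for y in (84,-4,-82): print('z48 BL BR FL FR',[K([x,y+s*27,48])[0] for x in (62,14) for s in (1,-1)])
for a in (1.02,1.047,1.07): print('mark/shield',a,((proj('side',st(Q,[sh(a,38,149),sh(a,52,149),sh(a,201,136,4),sh(a,201,-136,4),sh(a,60,136,4)]))-[165,120])*5.77).round().tolist())
"
```

```text
z48 BL BR FL FR [[13.0, 455.0], [82.0, 346.0], [146.0, 489.0], [211.0, 377.0]]
z48 BL BR FL FR [[123.0, 281.0], [185.0, 184.0], [250.0, 311.0], [308.0, 212.0]]
z48 BL BR FL FR [[211.0, 143.0], [267.0, 56.0], [332.0, 170.0], [385.0, 80.0]]
mark/shield 1.02 [[70.0, 532.0], [81.0, 517.0], [218.0, 306.0], [445.0, -23.0], [93.0, 483.0]]
mark/shield 1.047 [[68.0, 531.0], [78.0, 515.0], [206.0, 298.0], [436.0, -29.0], [89.0, 481.0]]
mark/shield 1.07 [[66.0, 530.0], [76.0, 513.0], [197.0, 292.0], [428.0, -34.0], [87.0, 480.0]][ WARN:0@18.086] global loadsave.cpp:1063 imwrite_ Unsupported depth image for selected encoder is fallbacked to CV_8U.
```

View pics/s7.png

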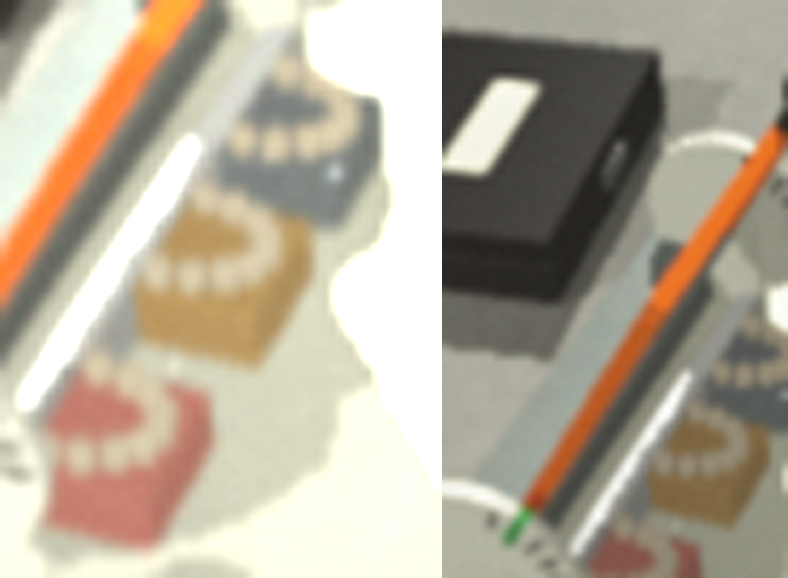

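Averaged close-up: pink (160,450), tan (235,270) and grey (310,150) stand against the bright rail strip, their front edges parallel to it and clear gaps between them. The shield edge runs into the green mark (515,525). The arm is clear, so I'm handing in.

```bash
python3 -c "
from h import *
show(); print(robot.job_done())"
```

```text
t 14.2333 st [-193.   -99.1  186.7] pitch 69.3 yaw -8.4 J [  3. -10. -39.  42.  -8.  13.] F [-0.2 -0.3  0.3] w 21.5
the job is handed in; nothing more can be done
None
```

I raised the shield by its black grip to the 60° mark, released it and backed off. Then I reached in under it with the fingers partly closed, as a two-point pusher. I pushed pink, tan and grey back one by one until the stop rail resisted with 11–21 N along the push. The job was handed in at 14.2 s with the arm clear of everything.

**Shield:** the tool's arc gave 1.05 rad on release. The camera readings lie between about 1.02 and 1.05 rad, and the shield edge meets the green mark.

**Models:** the last pictures show all three against the rail, with their front edges parallel to it and clear gaps between them.

**Least certain:** the camera checks squareness only to about 2°. Grey's push stopped about 1 mm earlier than the other two. I put that down to the different tool pitch and did not push it again.

**Other things:** the jar shows no movement in the last pictures. The spray bottle and brush were last seen unmoved before the pushes. The glove box and scraper were not checked again.

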